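# Serving board out from under the tins

## Robot

A 6-joint arm with a two-finger parallel gripper is mounted at the origin on a cart in front of the work surface, level with it; the furniture and walls round the work are solid. World frame = base frame: x ahead of the robot, y to its left, z up, the work surface at z = 0. Lengths are in m, angles in degrees, forces in N, time in s.
With the tool pointing down it reaches from about 0.25 to 0.725 m from the base axis. Payload 4 kg.
Tool frame: the origin (TCP) lies at the very end of the fingers, on their centre line; the grasp point (between the pads) lies 19 mm behind it (bot.grip_depth is the distance from the TCP to the grasp point, in m); z points along the fingers, y is the line along which they close (so a half turn about z gives the same grasp; the last joint's range is limited). The gripper opens to 85 mm and grips with 20 to 120 N. Pads are 22 mm wide; open, the fingers measure 114 mm over their backs; the gripper's body (76 mm by 85 mm) begins 54 mm behind the grasp point. The pads swing forward as they close: fully open they stand 13 mm farther back than shut.
Start: joints at [75.172, 13.785, 0.286, 76.501, 0, 90], TCP at [0.128, 0.483, 0.231] pointing down, gripper open.
Joint ranges: [-155.79, 155.79], [-60.16, 107.12], [-62.33, 73.08], [-114, 123.19], [-81.49, 82.49], [-180, 180]. Speed limits (degrees/s): [159.86, 159.86, 180, 180, 180, 180].

## Interface

Orientations are given as a 3x3 rotation matrix whose columns are the frame's x, y, z axes.
In Python, from workcell import bot, imaging, ticket gives the robot as it stands.
- The arm moves only by the tool servo_tool, never from a script. Its argument "moves" is text: rows parted by semicolons, each of 5 numbers parted by spaces: the finger opening in m, from 0 to 0.0854, then the shift along the tool's x, y, z in m, then the turn about the tool's z in rad. In form: fingers tx ty tz yaw; .... A call has 1 to 20 rows; each row shifts and turns the commanded pose from where the row before left it, along the tool's axes as they then stand; what a row does not reach is not made up. A row lasts 1/8 s, in which the tool goes at most 62.5 mm and 10.7 degrees, less where a joint would pass 70% of its speed; a pose out of reach is approached as far as the arm can. A call is refused whole if a number of a shift passes 0.0625 or a number of a turn 0.188, either way. A call with a gripper value outside its range is refused whole. The fingers move at their own pace and stop on an object; "squeeze" is the grip in N (left out, the last holds). Time passes only in rows, so rows that do not move let the fingers close. It gives the time, the measured TCP pose, the force, the opening and the grip force at its end, in the units of the state.
- bot.state(): the state, without advancing time (a new reading comes with each control period).
- imaging.get_image(name): name is "scene" or "side" or "wrist"; returns a dict with "color" (420x560x3 uint8, red, green, blue), "mtx" (3x3 intrinsics, pixels), "dist_coeffs" ([k1, k2, p1, p2, k3] as OpenCV has them; the pictures are not rectified), "origin" and "orientation" of the camera in the world; the wrist camera has in their place "mount" (4x4, takes a point from camera to tool coordinates, whose origin is the TCP and whose axes are the flange's). Camera axes: x right, y up, looking along -z (the intrinsics and any distortion apply to the point x, -y, -z); pixel columns grow to the right and rows downward; lengths in m; the calibration is good to about 2 mm. A picture is of the moment at which its call begins: read the wrist's pose just before it. There is no depth.
- ticket.close_job(): hands the job in; it is judged then, once.
The state is a dict: "time": time; "qpos": joint angles; "joint_vel": joint speeds; "effort": joint torques, N m; "eef_pos": TCP position; "eef_rot": TCP orientation; "wrist_force": force on the tool from outside, world axes, zero at the start; "moment": the same for the moment, N m; "finger_gap": finger opening in m; "grasp_force": force on a finger pad.
Only numpy, scipy, OpenCV 4.12 (cv2) and the standard library are available. Lean on these libraries where they do the work, as an engineer would, in place of code of your own. Each camera call takes 0.05 s, during which the arm holds its last target. There are 200 camera calls.

## Task

The plain mug on the right needs something to stand on. Slide the small serving board by its handle out from under the stack in the wooden caddy, without lifting, toppling or taking apart the two tins and the dish, which must end up still stacked inside the caddy. With the board lying flat on the worktop fully clear of the caddy, gently stand the mug upright in the middle of the board's square part, and leave the lemon where it is.

Things in the scene. Friction and masses are not known exactly. Their poses are not given: they have to be found in the camera images.
- caddy: Fixed bottomless wooden box, outside 142 x 142 mm, walls 9 mm, on the worktop at the robot's left. Origin at its centre, on the worktop. Its own -x is its front: the front wall is a bar that leaves an 18 mm slot beneath it (bar from 18 to 45 mm high, outer face at x = -71 mm). Side walls 45 mm, back wall 75 mm high. The front faces to the robot's right (-y), give or take 17 degrees. When the board is pulled towards the caddy's -x, the front bar holds the tins back.
- board_handle (a point): Grasp point on the handle of the pale wooden serving board, half-way up its thickness, 145 mm from the centre of the square part and about 70 mm outside the caddy's front at the start. Board: 8 mm thick, 0.14 kg, square part 104 x 104 mm, handle 28 mm wide with a round end 176 mm from the square's centre. Axes as the board: x points from the handle to the square, z up. The handle points out under the front bar; pulling takes about 5 to 12 N.
- board_centre (a point): Centre of the square part of the serving board, half-way up its thickness (4 mm above its underside); same axes as board_handle. It starts at about the centre of the caddy.
- board: The serving board as a whole: origin at the centre of its square part, on its underside.
- tin_low_centre (a point): Centre of the lower tin: flat round tin 86 mm across, 40 mm high, 0.16 kg, standing on the board inside the caddy.
- tin_low: The lower tin; origin at the centre of its underside, z up.
- tin_high: The upper tin, the same as the lower, standing on it; origin at the centre of its underside.
- dish: Shallow round stoneware dish (spoon rest), 102 x 110 mm, 15 mm high, 0.15 kg, lying on the upper tin as the top of the stack, 103 mm above the worktop at the start; origin at the centre of its underside.
- mug_handle (a point): Grasp point in the middle of the upright outer bar of the mug's handle, 68 mm above the mug's underside; the bar is 12 mm wide along this point's x axis and is free on both sides from 30 to 88 mm high. Axes as the mug: z up, the handle lies towards -y from the cup. The mug is round, 81 mm across, 94 mm high, 0.23 kg; it stands at the robot's right with its handle towards the robot or to the right.
- mug_base (a point): Centre of the underside of the mug's cup (base about 65 mm across), 69.5 mm from mug_handle along the mug's y axis.
- mug: The mug as a whole; origin on its underside, 17.5 mm from mug_base towards the handle.
- lemon_centre (a point): Centre of a lemon, 78 x 55 mm, a bystander at the far left.
Not all that is in view belongs to the job. What is shaped like the tin_high but blue or green is not meant.

How it is judged (in metres and radians):
On the way:
1. the board is fully out of the caddy, the tins and the dish stand stacked inside it (horizontal distance between board_centre and caddy above 0.13 m and height (world z) of tin_low between -0.004 and 0.005 m and height (world z) of tin_high between 0.036 and 0.046 m and height (world z) of dish between 0.076 and 0.088 m and angle between each of tin_low, tin_high, dish's own z axis and vertical below 0.08 rad and horizontal distance between tin_low_centre and caddy below 0.04 m and horizontal distance between dish and tin_low_centre below 0.04 m), for 0.2 s.
At the end, for the whole second after the job is handed in: Board flat on the worktop, its square's centre over 130 mm from the caddy's centre; mug upright on it, base within 28 mm of the square's centre; lower tin on the worktop within 40 mm of the caddy's centre, upper tin and dish level on it (0.08 rad, dish within 40 mm); all at rest (all of step 1 and height (world z) of board_centre below 0.011 m and angle between board's own z axis and vertical below 0.05 rad and linear speed of each of mug, board, dish, tin_high below 0.02 m/s and horizontal distance between mug_base and board_centre below 0.028 m and z of mug_base in the frame of board_centre between 0 and 0.012 m and angle between mug's own z axis and vertical below 0.06 rad); the robot touches nothing.
It fails at once if the tins or the dish topple (angle between any of tin_low, tin_high, dish's own z axis and vertical above 0.4 rad).
It fails at once if the tins or the dish are lifted (over 20 mm) (height (world z) of dish above 0.11 m or height (world z) of tin_high above 0.07 m or height (world z) of tin_low above 0.03 m).
It fails at once if the dish falls off or is taken off the stack (its underside below 60 mm) (height (world z) of dish below 0.06 m).
It fails at once if the mug is dropped or banged down (over 0.5 m/s within 45 mm of the worktop) (linear speed of mug above 0.5 m/s and height (world z) of mug_base below 0.045 m).
It fails at once if the lemon is moved by more than 40 mm (distance of lemon_centre from where it was at the start of the episode above 0.04 m).
It also fails if it takes over 64 s, if anything falls off the work surface, if the arm or the gripper's body presses on something with over 40 N, if the wrist force passes 120 N, or if a joint passes its speed limit or range.

## Working session

There is one attempt and no reset: what is moved stays moved. The work goes in short steps, Python scripts to look and compute and a tool call to move; the robot and the scene stay as the last step left them, time stands still between calls to the robot, and variables do not carry over. Pictures are saved under pics/ and viewed, at most 11 in all, crops included, and the job is handed in when it is done.

Besides the shell and the picture viewer there is one more tool, called as name(argument=value, ...) on one line, values as JSON. servo_tool: Moves the arm, as the interface text tells. Its arguments: {"type":"object","properties":{"moves":{"type":"string"},"squeeze":{"type":"number"}},"required":["moves"]}

```bash
mkdir -p pics; cat > h.py <<'E'
import numpy as np, cv2
from workcell import bot, imaging, ticket
def cam(name):
    s=bot.state(); d=imaging.get_image(name)
    if 'mount' in d:
        T=np.eye(4);T[:3,:3]=s['eef_rot'];T[:3,3]=s['eef_pos'];M=T@np.array(d['mount']);d['origin']=M[:3,3];d['orientation']=M[:3,:3]
    d['K']=np.array(d['mtx'],float);d['D']=np.array(d['dist_coeffs'],float);d['o']=np.array(d['origin'],float);d['R']=np.array(d['orientation'],float)
    return d
def rays(d,px):
    u=cv2.undistortPoints(np.array(px,float).reshape(-1,1,2),d['K'],d['D']).reshape(-1,2)
    return np.c_[u[:,0],-u[:,1],-np.ones(len(u))]@d['R'].T
def plane(d,px,z):
    r=rays(d,px);return d['o']+r*((z-d['o'][2])/r[:,2])[:,None]
def proj(d,P):
    p=(np.array(P,float).reshape(-1,3)-d['o'])@d['R'];p=p*[1,-1,-1]
    return cv2.projectPoints(p,np.zeros(3),np.zeros(3),d['K'],d['D'])[0].reshape(-1,2)
def save(d,n): cv2.imwrite(f'pics/{n}.png',d['color'][...,::-1])
E
python3 - <<'E'
from h import *
ims=[]
for n in ['scene','side','wrist']:
    d=cam(n);save(d,n+'0');print(n,d['o'].round(3),d['R'].round(2).tolist())
s=bot.state();print(s)
E
```

```text
scene [-0.208 -0.996  1.178] [[0.83, 0.36, -0.43], [-0.56, 0.52, -0.64], [-0.01, 0.78, 0.63]]
side [0.75  0.747 1.205] [[-0.95, -0.28, 0.17], [0.32, -0.81, 0.48], [0.0, 0.51, 0.86]]
wrist [0.052 0.505 0.374] [[0.25, -0.92, -0.3], [0.97, 0.24, 0.08], [-0.0, -0.31, 0.95]]
{'time': 0.15, 'qpos': array([7.51719973e+01, 1.38231329e+01, 2.30164207e-01, 7.65017155e+01,
       9.02772885e-04, 8.99999621e+01]), 'joint_vel': array([-0.03810713, -0.11060261,  0.23618953, -0.04142626,  0.03051508,
        0.05323244]), 'effort': array([ 5.17826229e-04, -3.72634184e+01,  2.52639091e+01,  1.23666416e-02,
        8.60788646e-05,  7.99673671e-06]), 'eef_pos': array([0.12782902, 0.48287646, 0.23060153]), 'eef_rot': array([[-9.66698590e-01,  2.55917262e-01, -4.38149238e-04],
       [ 2.55917637e-01,  9.66697276e-01, -1.59348471e-03],
       [ 1.57574317e-05, -1.65254953e-03, -9.99998634e-01]]), 'wrist_force': array([-0.40246964,  0.0911883 ,  0.07922643]), 'moment': array([-0.00751732,  0.01518927,  0.02870204]), 'grasp_force': 0.0, 'finger_gap': 0.08533827894892099}
```

View pics/scene0.png

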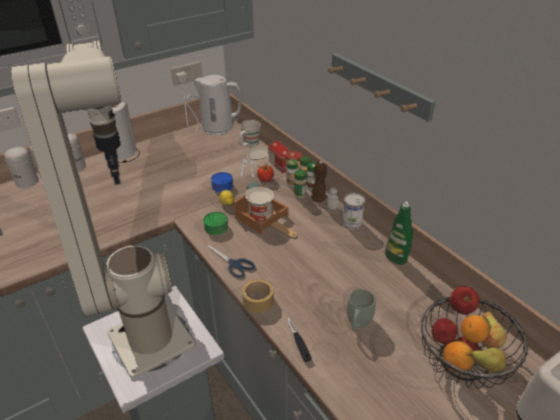

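View pics/side0.png

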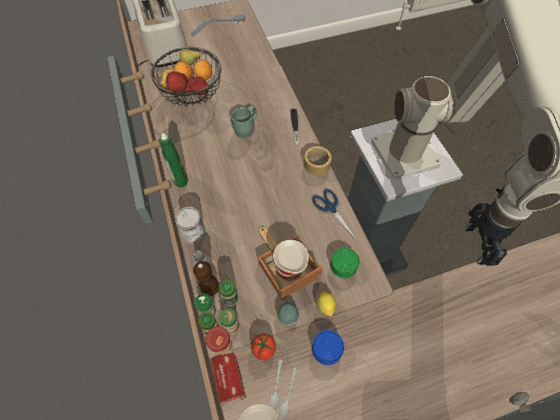

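The side view shows the caddy at (290,265) with the board handle at about (264,235). There are two mug candidates, the teal one at (243,121) and the tan one at (317,159). I'll enlarge both and work out positions.

```bash
python3 - <<'E'
from h import *
a=cam('scene');b=cam('side')
def crop(d,x,y,w,h,s): return cv2.resize(d['color'][y:y+h,x:x+w,::-1],(int(w*s),int(h*s)),interpolation=cv2.INTER_CUBIC)
A=crop(a,220,170,100,75,4);B=crop(b,230,215,100,75,4);C=crop(a,230,265,160,75,2.5);C2=crop(b,220,95,130,75,3)
o=np.zeros((600,800,3),np.uint8);o[:300,:400]=A;o[:300,400:]=B;o[300:300+C.shape[0],:400]=C[:, :400];o[300:300+C2.shape[0],400:400+C2.shape[1]]=C2
cv2.imwrite('pics/crop1.png',o)
print('side',plane(b,[[264,235],[290,265],[243,133],[317,165],[327,304]],0).round(3).tolist())
print('scene',plane(a,[[285,230],[262,215],[361,322],[258,305],[227,200]],0).round(3).tolist())
E
```

```text
side [[0.599, 0.16, 0.0], [0.554, 0.286, 0.0], [0.542, -0.277, 0.0], [0.331, -0.047, 0.0], [0.491, 0.439, 0.0]]
scene [[0.59, 0.181, 0.0], [0.569, 0.302, 0.0], [0.534, -0.297, 0.0], [0.32, -0.068, 0.0], [0.509, 0.459, 0.0]]
```

View pics/crop1.png

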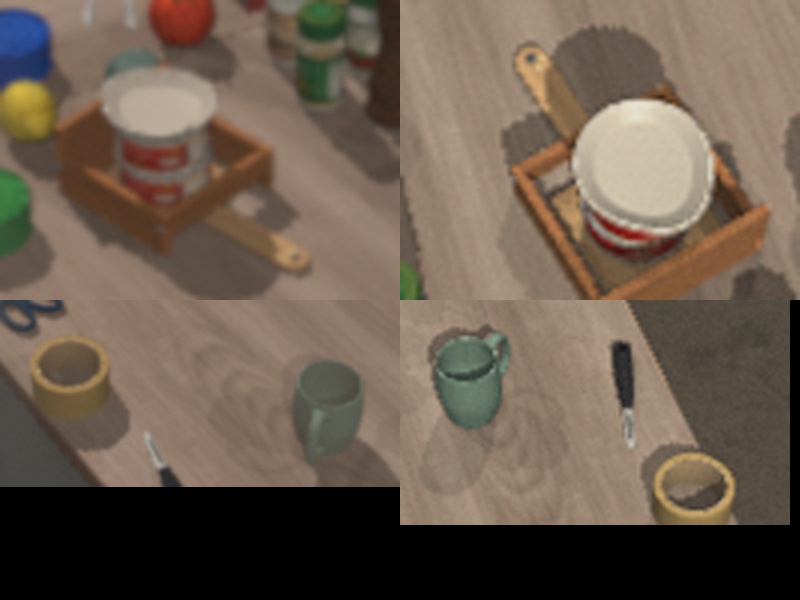

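The target is the teal mug at side (243,121) / scene (361,308). It's the only one with a handle, it's plain, and it stands to the robot's right. The tan cup has no handle. The crop confirms this, and it shows the board's handle end at side (262,229) / scene (294,235).

```bash
python3 - <<'E'
from h import *
a=cam('scene');b=cam('side')
for d,off,n in((a,(220,170),'scene'),(b,(230,215),'side')):
    hsv=cv2.cvtColor(d['color'],cv2.COLOR_RGB2HSV)
    if n=='scene': pts=[[297,262],[215,222]];c=[[57,150],[165,205],[272,150]]
    else: pts=[[127,56],[175,133]];c=[[114,168],[370,207],[205,300]]
    f=lambda p:np.array(p)/4+off
    print(n,'handle tip/near bar',plane(d,f(pts),.008).round(3).tolist())
    print('  corners@45',plane(d,f(c),.045).round(3).tolist())
s=bot.state();print(s['eef_pos'],s['time'])
E
```

```text
scene handle tip/near bar [[0.594, 0.129, 0.008], [0.566, 0.217, 0.008]]
  corners@45 [[0.48, 0.348, 0.045], [0.518, 0.223, 0.045], [0.641, 0.235, 0.045]]
side handle tip/near bar [[0.6, 0.141, 0.008], [0.585, 0.219, 0.008]]
  corners@45 [[0.643, 0.248, 0.045], [0.47, 0.341, 0.045], [0.612, 0.369, 0.045]]
[0.12793891 0.48322242 0.23107736] 0.35
```

servo_tool(moves="0.085 -0.035 -0.0125 0 0;0.085 -0.035 -0.0125 0 0;0.085 -0.035 -0.0125 0 0;0.085 -0.035 -0.0125 0 0;0.085 -0.035 -0.0125 0 0;0.085 -0.035 -0.0125 0 0;0.085 -0.035 -0.0125 0 0;0.085 -0.035 -0.0125 0 0;0.085 -0.035 -0.0125 0 0;0.085 -0.035 -0.0125 0 0;0.085 -0.035 -0.0125 0 0;0.085 -0.035 -0.0125 0 0;0.085 -0.035 -0.0125 0 0;0.085 -0.035 -0.0125 0 0;0.085 -0.035 -0.0125 0 0")

```text
time: 2.22
eef_pos: [0.5884, 0.167, 0.2312]
eef_rot: [[-0.967, 0.256, -0.0], [0.256, 0.967, 0.0], [0.0, 0.0, -1.0]]
wrist_force: [-0.1, 0.2, 0.1]
finger_gap: 0.0852
grasp_force: 0.0
```

servo_tool(moves="0.085 0 0 0 -0.15;0.085 0 0 0 -0.15;0.085 0 0 0 -0.15;0.085 0 0 0 -0.15;0.085 0 0 0 -0.15;0.085 0 0 0 -0.15;0.085 0 0 0 -0.15;0.085 0 0 0 -0.15;0.085 0 0 0 -0.15;0.085 0 0 0 -0.15;0.085 0 0 0 -0.15;0.085 0 0 0 -0.15;0.085 0 0 0 -0.15;0.085 0 0 0 -0.15;0.085 0 0 0 0;0.085 0 0 0 0")

```text
time: 4.22
eef_pos: [0.5875, 0.1677, 0.2312]
eef_rot: [[0.265, -0.964, -0.0], [-0.964, -0.265, -0.0], [-0.0, 0.0, -1.0]]
wrist_force: [0.7, 0.3, -0.8]
finger_gap: 0.0849
grasp_force: 0.0
```

```bash
python3 - <<'E'
from h import *
s=bot.state();print(s['eef_pos'],s['eef_rot'].round(3).tolist(),s['time'])
d=cam('wrist');save(d,'w1')
E
```

```text
[0.58746007 0.16773238 0.23120588] [[0.265, -0.964, -0.0], [-0.964, -0.265, -0.0], [-0.0, 0.0, -1.0]] 4.225
```

View pics/w1.png

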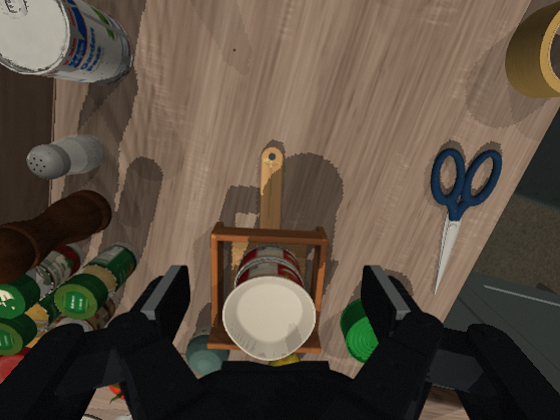

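The wrist view shows the handle running almost exactly along the image column: tip at (272,147), edges at columns 261 and 284, meeting the front bar at row 225. The bar's top corners are (211,228) and (327,229).

```bash
python3 - <<'E'
from h import *
d=cam('wrist');s=bot.state();R=s['eef_rot']
hsv=cv2.cvtColor(d['color'],cv2.COLOR_RGB2HSV)
m=((hsv[...,0]>10)&(hsv[...,0]<25)&(hsv[...,1]>120)&(hsv[...,2]>90)).astype(np.uint8)
m[:, :245]=0;m[:,300:]=0;m[:140]=0;m[222:]=0
rows=[]
for y in range(165,220,6):
    x=np.where(m[y])[0];rows.append((y,x.min(),x.max(),len(x)))
print(rows)
tip=np.where(m.any(1))[0].min();print('tip row',tip)
mid=plane(d,[[(r[1]+r[2])/2,r[0]] for r in rows],.008)
P=np.r_[plane(d,[[272.5,tip]],.008),mid];print(P.round(4).tolist())
v=mid[-1]-mid[0];ang=np.degrees(np.arctan2(v[1],v[0]));print('ang',ang)
vx=np.array([np.cos(np.radians(ang)),np.sin(np.radians(ang)),0])
g=P[0]+.031*vx;print('grasp',g,'centre',P[0]+.176*vx,'tool delta',R.T@(g-s['eef_pos']))
c=plane(d,[[211,228],[327,229],[210,346],[321,350]],.045);print(c.round(3).tolist())
c=plane(d,[[268,320]],.103);print('dish',c)
E
```

```text
[(165, np.int64(261), np.int64(282), 22), (171, np.int64(261), np.int64(282), 22), (177, np.int64(261), np.int64(281), 21), (183, np.int64(260), np.int64(281), 22), (189, np.int64(260), np.int64(281), 22), (195, np.int64(261), np.int64(280), 20), (201, np.int64(260), np.int64(280), 21), (207, np.int64(260), np.int64(280), 21), (213, np.int64(260), np.int64(280), 21), (219, np.int64(260), np.int64(279), 20)]
tip row 147
[[0.6026, 0.1329, 0.008], [0.5981, 0.1543, 0.008], [0.5961, 0.1614, 0.008], [0.5947, 0.1689, 0.008], [0.5933, 0.1764, 0.008], [0.5913, 0.1839, 0.008], [0.5892, 0.1915, 0.008], [0.5878, 0.1993, 0.008], [0.5857, 0.2071, 0.008], [0.5835, 0.2149, 0.008], [0.582, 0.2231, 0.008]]
ang 103.13528588066697
grasp [0.59558261 0.16309144 0.008     ] centre [0.5626312  0.30429769 0.008     ] tool delta [ 0.00660828 -0.00659399  0.22326493]
[[0.649, 0.239, 0.045], [0.516, 0.204, 0.045], [0.615, 0.409, 0.045], [0.467, 0.375, 0.045]]
dish [[0.56044131 0.30220935 0.103     ]]
```

servo_tool(moves="0.04 0.0035 -0.003 0.04 0.04;0.04 0.0035 -0.0035 0.04 0;0.04 0 0 0.04 0;0.04 0 0 0.04 0;0.04 0 0 0.02 0;0.04 0 0 0 0;0.04 0 0 0 0")

```text
time: 5.2
eef_pos: [0.5964, 0.1628, 0.0524]
eef_rot: [[0.228, -0.974, 0.002], [-0.974, -0.228, 0.0], [-0.0, -0.002, -1.0]]
wrist_force: [-0.2, -0.3, 0.1]
finger_gap: 0.0399
grasp_force: 0.0
```

```bash
python3 - <<'E'
from h import *
d=cam('wrist');s=bot.state();R=s['eef_rot'];print(s['eef_pos'],R[:,0])
save(d,'w2')
hsv=cv2.cvtColor(d['color'],cv2.COLOR_RGB2HSV)
m=((hsv[...,0]>10)&(hsv[...,0]<25)&(hsv[...,1]>120)&(hsv[...,2]>90)).astype(np.uint8)
n,l,st,c=cv2.connectedComponentsWithStats(m);i=1+np.argsort(-st[1:,4])[:4];print(st[i].tolist())
E
```

```text
[0.59675102 0.16289167 0.05292405] [ 2.28122324e-01 -9.73632476e-01 -8.20686785e-05]
[[259, 188, 41, 143, 4857], [170, 360, 10, 39, 288], [380, 368, 7, 13, 41], [380, 397, 6, 8, 29]]
```

View pics/w2.png

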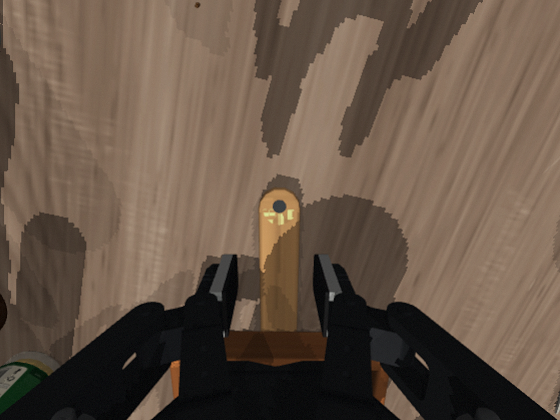

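The handle sits between the fingers: centre line at column 280, tip at row 188, finger tips at about columns 237 and 314. I'll descend.

servo_tool(moves="0.04 0 0 0.03 0;0.04 0 0 0.012 0;0.036 0 0 0.005 0;0.036 0 0 0.002 0;0.036 0 0 0 0;0.036 0 0 0 0")

```text
time: 6.0
eef_pos: [0.596, 0.1627, 0.003]
eef_rot: [[0.228, -0.974, 0.001], [-0.974, -0.228, 0.0], [-0.0, -0.001, -1.0]]
wrist_force: [-0.5, -0.2, -0.2]
finger_gap: 0.0364
grasp_force: 0.0
```

servo_tool(moves="0.036 0 0 0.001 0;0.036 0 0 0.001 0;0.036 0 0 0 0;0.036 0 0 0 0")

```text
time: 6.5
eef_pos: [0.5955, 0.1625, 0.0003]
eef_rot: [[0.228, -0.974, -0.0], [-0.974, -0.228, -0.0], [0.0, 0.0, -1.0]]
wrist_force: [-0.3, 0.3, 0.8]
finger_gap: 0.0358
grasp_force: 0.0
```

servo_tool(moves="0.02 0 0 0 0;0.02 0 0 0 0;0.02 0 0 0 0;0.02 0 0 0 0;0.02 0 0 0 0", squeeze=60)

```text
time: 7.12
eef_pos: [0.5955, 0.1625, 0.0006]
eef_rot: [[0.228, -0.974, 0.0], [-0.974, -0.228, 0.0], [0.0, -0.0, -1.0]]
wrist_force: [-0.4, -0.6, 5.6]
finger_gap: 0.0259
grasp_force: 59.9
```

servo_tool(moves="0.02 0.003 0 -0.0005 0;0.02 0.005 0 0 0;0.02 0.005 0 0 0;0.02 0.005 0 0 0;0.02 0.005 0 0 0;0.02 0.005 0 0 0;0.02 0.005 0 0 0")

```text
time: 8.0
eef_pos: [0.6029, 0.1307, 0.0006]
eef_rot: [[0.229, -0.974, -0.001], [-0.974, -0.229, 0.001], [-0.001, 0.0, -1.0]]
wrist_force: [-0.6, 5.2, 0.6]
finger_gap: 0.0262
grasp_force: 59.4
```

```bash
python3 - <<'E'
from h import *
d=cam('side');a=cam('scene')
f=lambda d,x,y:cv2.resize(d['color'][y:y+90,x:x+90],(400,400),interpolation=cv2.INTER_CUBIC)
cv2.imwrite('pics/c2.png',np.hstack([f(d,240,205),f(a,220,165)])[...,::-1])
E
```

```text
(no output)
```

View pics/c2.png

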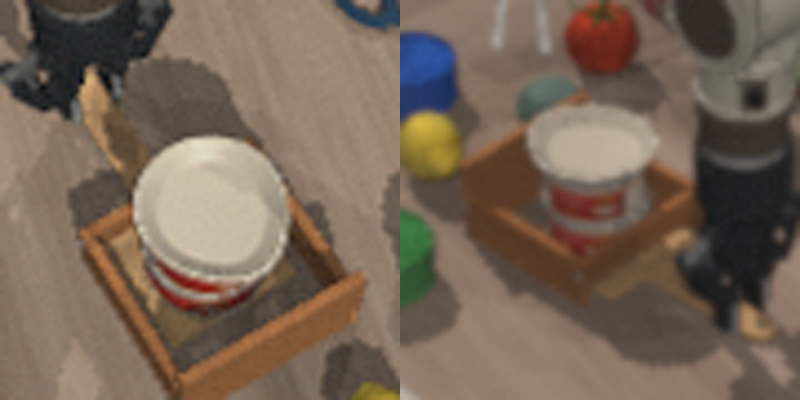

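The board is sliding out at about 5 N and the stack stays upright, resting against the front bar. I'll keep pulling.

servo_tool(moves="0.02 0.005 0 0 0;0.02 0.005 0 0 0;0.02 0.005 0 0 0;0.02 0.005 0 0 0;0.02 0.005 0 0 0;0.02 0.005 0 0 0;0.02 0.004 0 0 0;0.02 0.004 0 0 0;0.02 0.004 0 0 0;0.02 0.004 0 0 0;0.02 0.004 0 0 0;0.02 0.004 0 0 0;0.02 0.004 0 0 0;0.02 0.004 0 0 0;0.02 0.004 0 0 0;0.02 0.004 0 0 0;0.02 0.004 0 0 0;0.02 0.004 0 0 0;0.02 0.004 0 0 0;0.02 0.004 0 0 0")

```text
time: 10.6
eef_pos: [0.6227, 0.0464, 0.0008]
eef_rot: [[0.228, -0.974, -0.0], [-0.974, -0.228, -0.0], [0.0, 0.0, -1.0]]
wrist_force: [0.6, 1.1, -0.5]
finger_gap: 0.0257
grasp_force: 59.3
```

servo_tool(moves="0.02 0.004 0 0 0;0.02 0.004 0 0 0;0.02 0.004 0 0 0;0.02 0.004 0 0 0;0.02 0.006 0 0 0;0.02 0.008 0 0 0;0.02 0.008 0 0 0;0.02 0.008 0 0 0;0.02 0.008 0 0 0;0.02 0.008 0 0 0;0.02 0.008 0 0 0;0.02 0 0 0 0;0.02 0 0 0 0")

```text
time: 12.22
eef_pos: [0.6387, -0.0215, 0.0008]
eef_rot: [[0.228, -0.974, 0.0], [-0.974, -0.228, -0.0], [0.0, -0.0, -1.0]]
wrist_force: [0.0, -0.1, -2.2]
finger_gap: 0.0265
grasp_force: 59.3
```

```bash
python3 - <<'E'
from h import *
d=cam('side');a=cam('scene')
f=lambda d,x,y:cv2.resize(d['color'][y:y+120,x:x+120],(400,400),interpolation=cv2.INTER_CUBIC)
g=lambda d,x,y:cv2.resize(d['color'][y:y+60,x:x+120],(400,200),interpolation=cv2.INTER_CUBIC)
cv2.imwrite('pics/c3.png',np.vstack([np.hstack([f(d,215,180),f(a,220,165)]),np.hstack([g(d,180,95),g(a,290,280)])])[...,::-1])
E
```

```text
(no output)
```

View pics/c3.png

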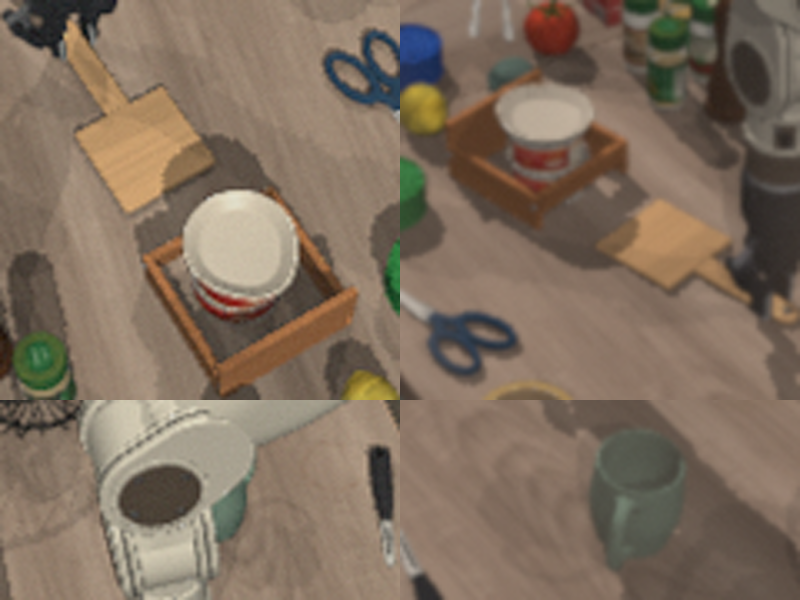

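The board lies clear of the caddy and the stack stands level inside it. I'll release the handle and go to look at the mug.

servo_tool(moves="0.05 0 0 0 0;0.05 0 0 0 0;0.05 0 0 0 0;0.05 0 0 -0.01 0;0.05 0 0 -0.03 0;0.05 0 0 -0.05 0;0.05 0 0 -0.06 0;0.05 0 0 -0.06 0;0.05 0.04 0.033 0 0;0.05 0.04 0.033 0 0;0.05 0.04 0.033 0 0;0.05 0.04 0.033 0 0;0.05 0.04 0.033 0 0;0.05 0.04 0.033 0 0;0.05 0 0 0 0;0.05 0 0 0 0")

```text
time: 14.32
eef_pos: [0.5008, -0.3003, 0.2114]
eef_rot: [[0.228, -0.974, 0.001], [-0.974, -0.228, 0.0], [0.0, -0.001, -1.0]]
wrist_force: [-0.7, 0.1, 0.7]
finger_gap: 0.05
grasp_force: 0.0
```

```bash
python3 - <<'E'
from h import *
s=bot.state();print(s['eef_pos'],s['eef_rot'][:,0],s['qpos'].round(0),s['time'])
d=cam('wrist');save(d,'w3')
a=cam('scene')
hsv=cv2.cvtColor(a['color'],cv2.COLOR_RGB2HSV)
m=((hsv[...,0]>8)&(hsv[...,0]<25)&(hsv[...,1]>90)&(hsv[...,2]>120)).astype(np.uint8)
n,l,st,c=cv2.connectedComponentsWithStats(m);
for i in 1+np.argsort(-st[1:,4])[:8]:
  print(st[i].tolist(),c[i].round(1),plane(a,[c[i]],.008).round(3).tolist())
E
```

```text
[ 0.50079457 -0.30027409  0.21138484] [ 2.27765617e-01 -9.73715986e-01  5.39806399e-05] [ -31.   24.   12.   78.    0. -134.] 14.325
[461, 312, 46, 34, 956] [482.9 328.1] [[0.802, -0.519, 0.008]]
[280, 225, 60, 36, 783] [305.8 241.3] [[0.609, 0.081, 0.008]]
[444, 341, 33, 28, 608] [458.5 354. ] [[0.674, -0.54, 0.008]]
[242, 279, 32, 24, 234] [257.6 290.1] [[0.348, -0.021, 0.008]]
[488, 347, 18, 17, 153] [496.7 354.8] [[0.758, -0.601, 0.008]]
[220, 190, 12, 12, 90] [226.1 195. ] [[0.517, 0.479, 0.008]]
[243, 213, 16, 10, 32] [251.  217.6] [[0.523, 0.303, 0.008]]
[277, 201, 12, 10, 31] [282.7 205.5] [[0.66, 0.298, 0.008]]
```

View pics/w3.png

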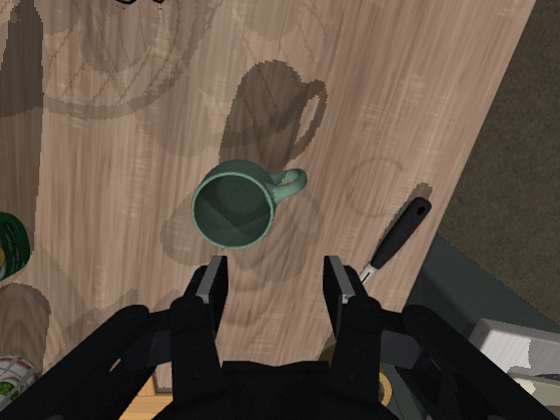

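The wrist view shows the mug rim as an ellipse spanning columns 192–275 and rows 162–249. Its handle points right, with the tip at about (306,178). A knife lies nearby at (400,240).

```bash
python3 - <<'E'
from h import *
s=bot.state();R=s['eef_rot'];d=cam('wrist')
hsv=cv2.cvtColor(d['color'],cv2.COLOR_RGB2HSV)
m=((hsv[...,0]>55)&(hsv[...,0]<95)&(hsv[...,1]>60)&(hsv[...,2]>35)).astype(np.uint8)
n,l,st,c=cv2.connectedComponentsWithStats(m);i=1+np.argsort(-st[1:,4])[0];print(st[1:][np.argsort(-st[1:,4])[:3]].tolist())
i=l[207,233] or i
q=(l==i).astype(np.uint8)
cn=max(cv2.findContours(q,cv2.RETR_EXTERNAL,cv2.CHAIN_APPROX_NONE)[0],key=len).reshape(-1,2)
P=plane(d,cn,.092)[:,:2]
# rim outline away from the camera side is clean: robust circle fit r=40.5
from scipy.optimize import least_squares
f=least_squares(lambda x:np.hypot(*(P-x).T)-.0405,[.54,-.29],loss='soft_l1',f_scale=.002)
cen=f.x;r=np.hypot(*(P-cen).T);print('centre',cen,'med',np.median(r),np.percentile(r,[5,25,75]),len(P))
h=P[r>.055];u=h.mean(0)-cen;u/=np.linalg.norm(u);print('handle mean dir',u,np.degrees(np.arctan2(u[1],u[0])),'max r',r.max())
g=cen+.0695*u;print('grasp',g,'delta tool',R[:2,:2].T@(g-s['eef_pos'][:2]))
hh=h-h.mean(0);print('handle far pts',P[r>.07].round(4).tolist()[::4])
E
```

```text
[[0, 211, 21, 24, 86], [6, 233, 5, 14, 27], [264, 203, 7, 9, 21]]
centre [ 0.71297124 -0.25218679] med 0.04062075991078479 [0.03706976 0.03859786 0.04289382] 68
handle mean dir [nan nan] nan max r 0.04711645801578223
grasp [nan nan] delta tool [nan nan]
handle far pts []<stdin>:14: RuntimeWarning: Mean of empty slice.
  ret = um.true_divide(
<stdin>:16: RuntimeWarning: Mean of empty slice.
```

Mask is off; relax the saturation and print mug colours.

```bash
cat > mug.py <<'E'
from h import *
from scipy.optimize import least_squares
s=bot.state();R=s['eef_rot'];d=cam('wrist')
hsv=cv2.cvtColor(d['color'],cv2.COLOR_RGB2HSV)
print([hsv[y,x].tolist() for x,y in [(233,165),(210,200),(240,220),(298,178),(268,210),(150,150)]])
m=((hsv[...,0]>40)&(hsv[...,0]<110)&(hsv[...,1]>25)&(hsv[...,2]>30)).astype(np.uint8)
m=cv2.morphologyEx(m,cv2.MORPH_CLOSE,np.ones((5,5)))
m[:, :160]=0;m[:,330:]=0;m[255:]=0
cn=max(cv2.findContours(m,cv2.RETR_EXTERNAL,cv2.CHAIN_APPROX_NONE)[0],key=len).reshape(-1,2)
P=plane(d,cn,.092)[:,:2]
f=least_squares(lambda x:np.hypot(*(P-x).T)-.0405,[.54,-.29],loss='soft_l1',f_scale=.002)
cen=f.x;r=np.hypot(*(P-cen).T);print('centre',cen,np.percentile(r,[5,25,50,75]),len(P),cn.min(0),cn.max(0))
h=P[r>.055];u=h.mean(0)-cen;u/=np.linalg.norm(u);print('dir',u,np.degrees(np.arctan2(u[1],u[0])),'max r',r.max())
g=cen+.0695*u;print('grasp',g,'delta tool',R[:2,:2].T@(g-s['eef_pos'][:2]))
E
python3 mug.py
```

```text
[[70, 55, 69], [69, 62, 41], [70, 50, 46], [68, 53, 77], [69, 62, 41], [13, 78, 137]]
centre [ 0.5355953  -0.28860891] [0.03444489 0.04012343 0.04208059 0.0457947 ] 294 [192 159] [307 247]
dir [-0.7836625  -0.62118683] -141.59714472080853 max r 0.06753151133973653
grasp [ 0.48113075 -0.33178139] delta tool [0.02708485 0.02723258]
```

servo_tool(moves="0.06 0 0 0 0.1414;0.06 0 0 0 0.1414;0.06 0 0 0 0.1414;0.06 0 0 0 0.1414;0.06 0 0 0 0.1414;0.06 0 0 0 0.1414;0.06 0 0 0 0.1414;0.06 0 0 0 0.1414;0.06 0.0175 -0.006 0.04 0;0.06 0.0175 -0.006 0.04 0;0.06 0 0 0 0;0.06 0 0 0 0")

```text
time: 16.02
eef_pos: [0.4821, -0.331, 0.1322]
eef_rot: [[-0.783, -0.622, 0.002], [-0.622, 0.783, -0.001], [-0.001, -0.001, -1.0]]
wrist_force: [1.1, -0.8, 0.3]
finger_gap: 0.06
grasp_force: 0.0
```

```bash
python3 - <<'E'
from h import *
s=bot.state();R=s['eef_rot'];print(s['eef_pos'],R[:,0])
d=cam('wrist');save(d,'w4')
g=s['eef_pos'];T=lambda x,z:[g[0]+R[0,0]*x,g[1]+R[1,0]*x,z]
print(proj(d,[T(0,.088),T(0,.068),T(-.0695,.094),T(-.029,.094),T(-.11,.094)]).round(0).tolist())
E
```

```text
[ 0.48205081 -0.33103123  0.13218766] [-0.78307985 -0.62192052 -0.00090434]
[[275.0, 232.0], [275.0, 221.0], [275.0, 323.0], [275.0, 274.0], [275.0, 367.0]]
```

View pics/w4.png

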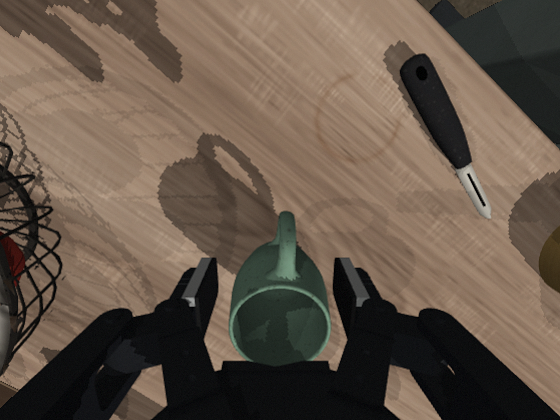

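The rim spans columns 230–330 (centre ≈ (280,325)), and the handle bar runs along columns 281–294 from row 212 to 280. The bar is a little right of the predicted column 275, so I'll correct for that.

```bash
python3 - <<'E'
from h import *
s=bot.state();R=s['eef_rot'];d=cam('wrist')
c=plane(d,[[280,325]],.094)[0]
for px,z in (([287.5,212],.068),([287.5,225],.08),([287.5,240],.09),([287.5,278],.088)):
    p=plane(d,[px],z)[0];print('tool',(R.T@(p-s['eef_pos'])).round(4),'from c',np.hypot(*(p-c)[:2]).round(4),np.degrees(np.arctan2(*(p-c)[1::-1])).round(1))
print('c tool',(R.T@(c-s['eef_pos'])).round(4),c)
E
```

```text
tool [0.007  0.0091 0.0648] from c 0.079 -145.4
tool [0.0014 0.0087 0.0529] from c 0.0734 -145.4
tool [-0.0056  0.0084  0.0429] from c 0.0664 -145.6
tool [-0.0361  0.0089  0.0449] from c 0.0361 -149.9
c tool [-0.0718  0.0036  0.039 ] [ 0.5366465  -0.28386566  0.094     ]
```

servo_tool(moves="0.06 -0.003 0.008 0 0;0.06 0 0 0.02 0.08;0.06 0 0 0.03 0;0.06 0 0 0.025 0;0.06 0 0 0.008 0;0.06 0 0 0 0;0.06 0 0 0 0")

```text
time: 17.0
eef_pos: [0.4791, -0.3238, 0.0493]
eef_rot: [[-0.831, -0.556, 0.002], [-0.557, 0.831, -0.001], [-0.001, -0.002, -1.0]]
wrist_force: [0.3, -0.2, -0.3]
finger_gap: 0.06
grasp_force: 0.0
```

servo_tool(moves="0.03 0 0 0 0;0.022 0 0 0 0;0.005 0 0 0 0;0.005 0 0 0 0;0.005 0 0 0 0;0.005 0 0 0 0;0.005 0 0 0 0", squeeze=60)

```text
time: 17.88
eef_pos: [0.4782, -0.3236, 0.0482]
eef_rot: [[-0.831, -0.556, 0.0], [-0.556, 0.831, -0.0], [-0.0, -0.001, -1.0]]
wrist_force: [-2.3, -0.4, 5.1]
finger_gap: 0.011
grasp_force: 58.8
```

Gripped on an 11 mm bar. I'll lift gently, then measure the board from the fixed cameras.

servo_tool(moves="0.005 0 0 -0.004 0;0.005 0 0 -0.01 0;0.005 0 0 -0.015 0;0.005 0 0 -0.02 0;0.005 0 0 -0.02 0;0.005 0 0 -0.02 0;0.005 0 0 0 0;0.005 0 0 0 0")

```text
time: 18.88
eef_pos: [0.4779, -0.3231, 0.1365]
eef_rot: [[-0.831, -0.556, -0.0], [-0.556, 0.831, 0.0], [0.0, 0.0, -1.0]]
wrist_force: [-0.7, -0.5, -2.2]
finger_gap: 0.0109
grasp_force: 58.4
```

```bash
python3 - <<'E'
from h import *
for n,h0 in(('scene',(270,215,350,270)),('side',(220,170,290,250))):
    a=cam(n);hsv=cv2.cvtColor(a['color'],cv2.COLOR_RGB2HSV)
    m=((hsv[...,0]>8)&(hsv[...,0]<25)&(hsv[...,1]>90)&(hsv[...,2]>100)).astype(np.uint8)
    x0,y0,x1,y1=h0;k=np.zeros_like(m);k[y0:y1,x0:x1]=1;m*=k
    l=cv2.connectedComponentsWithStats(m);i=1+np.argmax(l[2][1:,4]);m=(l[1]==i).astype(np.uint8);print(n,l[2][i])
    ys,xs=np.where(m);P=plane(a,np.c_[xs,ys],.008)[:,:2]
    u=np.array([-.228,.974]);v=np.array([.974,.228]);t=P@u;w=P@v
    # profile of width along the board axis (mm bins)
    for b in np.arange(t.min(),t.max(),.02):
        q=w[(t>=b)&(t<b+.02)];print(round(b,3),round(q.min(),3),round(q.max(),3),len(q))
    print('tmin tmax',t.min(),t.max()); sel=t>t.max()-.09
    print('sq centre',u*(t.max()-.052)+v*np.mean([np.percentile(w[sel],1),np.percentile(w[sel],99)]),'tip-based',u*(t.min()+.176)+v*np.median(w[t<t.min()+.06]))
print(bot.state()['wrist_force'],bot.state()['eef_pos'])
E
```

```text
scene [279 225  61  37 832]
-0.204 0.598 0.624 29
-0.184 0.597 0.626 38
-0.164 0.595 0.626 37
-0.144 0.596 0.627 37
-0.124 0.595 0.627 38
-0.104 0.594 0.627 37
-0.084 0.557 0.664 111
-0.064 0.557 0.663 116
-0.044 0.557 0.664 115
-0.024 0.557 0.663 114
-0.004 0.558 0.664 110
0.016 0.558 0.663 50
tmin tmax -0.20420681257744902 0.025054100168558722
sq centre [0.6009069  0.11298059] tip-based [0.60100125 0.11170724]
side [ 231  186   49   58 1143]
-0.197 0.605 0.631 32
-0.177 0.604 0.632 43
-0.157 0.605 0.632 40
-0.137 0.604 0.632 41
-0.117 0.604 0.633 47
-0.097 0.604 0.632 44
-0.077 0.566 0.669 145
-0.057 0.565 0.671 168
-0.037 0.566 0.67 169
-0.017 0.564 0.669 175
0.003 0.566 0.668 174
0.023 0.565 0.667 65
tmin tmax -0.19711234341324527 0.03170333945275779
sq centre [0.60592688 0.12098693] tip-based [0.60647892 0.12027815]
[ 0.27110563 -0.22514541 -2.19389422] [ 0.47746168 -0.32286907  0.13576013]
```

servo_tool(moves="0.005 -0.01 0.01 0 0;0.005 -0.02 0.0215 0 0;0.005 -0.025 0.0265 0 0;0.005 -0.025 0.0265 0 0;0.005 -0.025 0.0265 0 0;0.005 -0.025 0.0265 0 0;0.005 -0.025 0.0265 0 0;0.005 -0.025 0.0265 0 0;0.005 -0.025 0.0265 0 0;0.005 -0.025 0.0265 0 0;0.005 -0.025 0.0265 0 0;0.005 -0.02 0.0205 0 0;0.005 -0.007 0.007 0 0;0.005 0 0 0 0;0.005 0 0 0 0;0.005 0 0 0 0")

```text
time: 20.98
eef_pos: [0.5468, 0.0797, 0.1368]
eef_rot: [[-0.832, -0.555, -0.0], [-0.555, 0.832, -0.0], [0.0, -0.0, -1.0]]
wrist_force: [0.3, -0.3, -2.0]
finger_gap: 0.0108
grasp_force: 58.5
```

servo_tool(moves="0.005 0 0 0.02 0;0.005 0 0 0.02 0;0.005 0 0 0.014 0;0.005 0 0 0.01 0;0.005 0 0 0 0;0.005 0 0 0 0")

```text
time: 21.72
eef_pos: [0.5475, 0.0808, 0.0734]
eef_rot: [[-0.831, -0.556, 0.001], [-0.556, 0.831, 0.0], [-0.001, -0.001, -1.0]]
wrist_force: [0.2, 0.5, -1.2]
finger_gap: 0.0109
grasp_force: 58.6
```

```bash
python3 - <<'E'
from h import *
d=cam('side');a=cam('scene')
f=lambda d,x,y:cv2.resize(d['color'][y:y+120,x:x+120],(400,400),interpolation=cv2.INTER_CUBIC)
cv2.imwrite('pics/c5.png',np.hstack([f(d,205,160),f(a,235,165)])[...,::-1])
E
```

```text
(no output)
```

View pics/c5.png

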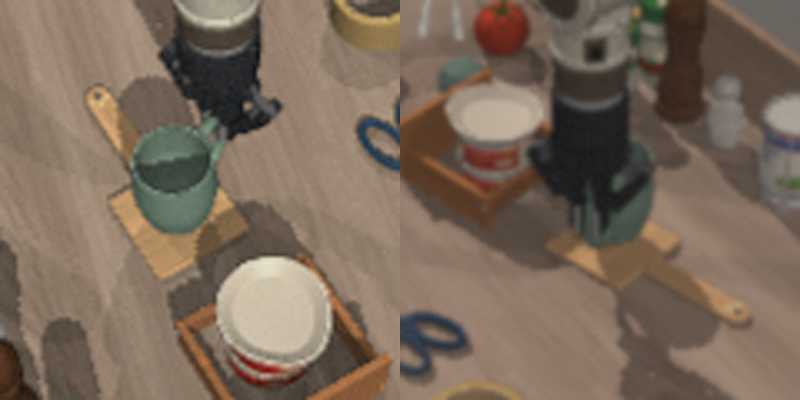

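The mug hangs upright over the square (side: cup base at about crop (175,230), board square around (178,228)). I'll lower it slowly.

servo_tool(moves="0.005 0 0 0.005 0;0.005 0 0 0.004 0;0.005 0 0 0.003 0;0.005 0 0 0.003 0;0.005 0 0 0 0;0.005 0 0 0 0")

```text
time: 22.58
eef_pos: [0.547, 0.0808, 0.0578]
eef_rot: [[-0.831, -0.556, 0.0], [-0.556, 0.831, 0.0], [-0.0, -0.0, -1.0]]
wrist_force: [-0.8, 0.2, -2.3]
finger_gap: 0.0106
grasp_force: 58.5
```

servo_tool(moves="0.005 0 0 0.001 0;0.005 0 0 0.001 0;0.005 0 0 0 0;0.005 0 0 0 0")

```text
time: 23.08
eef_pos: [0.547, 0.0808, 0.0563]
eef_rot: [[-0.831, -0.556, 0.0], [-0.556, 0.831, 0.0], [-0.0, -0.0, -1.0]]
wrist_force: [-3.0, -0.1, 3.2]
finger_gap: 0.0105
grasp_force: 59.4
```

The board now carries the mug. Releasing and lifting away.

servo_tool(moves="0.015 0 0 0 0;0.025 0 0 0 0;0.04 0 0 0 0;0.06 0 0 0 0;0.06 0 0 0 0;0.06 0.004 0 -0.01 0;0.06 0.004 0 -0.03 0;0.06 0 0 -0.04 0;0.06 0 0 -0.05 0;0.06 0.02 0 -0.04 0;0.06 0.05 0 0 0;0.06 0.05 0 0 0;0.06 0.04 0 0 0;0.06 0 0 0 0", squeeze=20)

```text
time: 24.82
eef_pos: [0.4051, -0.0137, 0.2267]
eef_rot: [[-0.832, -0.554, 0.001], [-0.554, 0.832, -0.0], [-0.0, -0.0, -1.0]]
wrist_force: [0.1, 1.1, -0.4]
finger_gap: 0.0599
grasp_force: 0.0
```

```bash
python3 - <<'E'
from h import *
d=cam('side');a=cam('scene');print(bot.state()['eef_pos'],bot.state()['time'])
f=lambda d,x,y:cv2.resize(d['color'][y:y+120,x:x+120],(400,400),interpolation=cv2.INTER_CUBIC)
cv2.imwrite('pics/c6.png',np.hstack([f(d,205,160),f(a,235,165)])[...,::-1])
for n,D,b in(('side',d,(225,180,285,240)),('scene',a,(270,190,330,260))):
    h=cv2.cvtColor(D['color'],cv2.COLOR_RGB2HSV);m=((h[...,0]>50)&(h[...,0]<95)&(h[...,1]>35)).astype(np.uint8)
    k=np.zeros_like(m);k[b[1]:b[3],b[0]:b[2]]=1;m*=k;st=cv2.connectedComponentsWithStats(m)[2];print(n,st[1+np.argmax(st[1:,4])])
    print(proj(D,[[.605,.119,.008],[.605,.119,.102]]).round(1).tolist())
E
```

```text
[ 0.40772131 -0.01286054  0.22676561] 24.925
side [245 198  28  35 603]
[[258.3, 223.8], [257.1, 209.5]]
scene [290 211  19  31 217]
[[298.5, 235.9], [298.8, 214.8]]
```

View pics/c6.png

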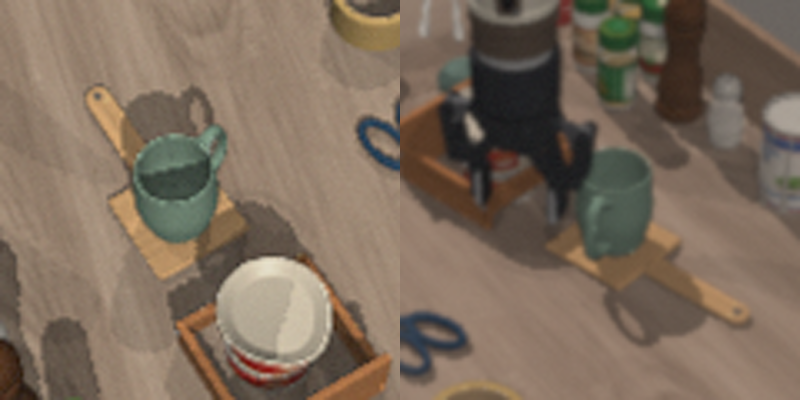

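In the side view the mug stands upright with its rim centre at about (258,209), which matches the predicted (257,209.5) over the board's centre. The board is flat and clear of the caddy, and the stack stands in the caddy. I'm handing in.

```bash
python3 -c "
from workcell import ticket
print(ticket.close_job())"
```

```text
the job is handed in; nothing more can be done
None
```

I slid the board out of the caddy and stood the teal mug upright in the middle of its square. In the last pictures the tins and dish are still stacked in the caddy; I never went near the lemon. The job is handed in at about 25 s of the 64 s allowed, but the hand-in gave no verdict.

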